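# Right the toppled mixing jug and shut its flip lid

### The arm

A 6-joint arm with a two-finger parallel gripper is mounted at the origin on the work surface. World frame = base frame: x ahead of the robot, y to its left, z up, the work surface at z = 0. Lengths are in m, angles in rad, forces in N, time in s.
With the tool pointing down it reaches from about 0.275 to 0.85 m from the base axis. Payload 5.2 kg.
Tool frame: the origin (TCP) lies at the very end of the fingers, on their centre line; the grasp point (between the pads) lies 19 mm behind it; z points along the fingers, y is the line along which they close (so a half turn about z gives the same grasp; the last joint's range is limited). The gripper opens to 85 mm and grips with 20 to 120 N. Pads are 22 mm wide; open, the fingers measure 114 mm over their backs; the gripper's body (76 mm by 85 mm) begins 54 mm behind the grasp point. The pads swing forward as they close: fully open they stand 13 mm farther back than shut.
Start: joints at [1.068, 0.259, 1.535, -0, 1.348, -0.203], TCP at [0.162, 0.525, 0.231] pointing down, gripper open.
Joint ranges: [-3.14, 3.14], [-0.91, 2.08], [0.19, 2.58], [-1.22, 4.36], [0.22, 2.71], [-3.12, 3.12]. Speed limits (rad/s): [2.57, 2.57, 3.14, 3.14, 3.14, 3.14].

### API

Orientations are given as a unit quaternion [w, x, y, z].
In Python, from cell import bot gives the robot as it stands. The module is installed in compiled form; this text tells all that it offers.
- The arm moves only by the tool jog_arm, never from a script. Its arguments are lists of equal length, an entry for each row: "delta_pos": the shift along the tool's x, y, z in mm, a list of three; "dr": the turn, a rotation vector about the tool's x, y, z in rad, a list of three; "grip": the closure, from 0 (fully open) to 1 (shut). A call has 1 to 20 rows; each row shifts and turns the commanded pose from where the row before left it, along the tool's axes as they then stand; what a row does not reach is not made up. A row lasts 1/10 s, in which the tool goes at most 50 mm and 8.59 degrees, less where a joint would pass 70% of its speed; a pose out of reach is approached as far as the arm can. A call with a gripper value outside its range is refused whole. The fingers move at their own pace and stop on an object; "newtons" is the grip in N (left out, the last holds). Time passes only in rows, so rows that do not move let the fingers close. It gives the time, the measured TCP pose, the force, the opening and the grip force at its end, in the units of the state.
- bot.get_state(): the state, without advancing time (a new reading comes with each control period).
- bot.grab_frame(name): name is "side" or "top"; returns the picture (420x560x3 uint8, blue, green, red); there is no depth.
- bot.camera_info(name): a dict with "fx", "fy", "cx", "cy" (pixels), "rvec" (rotation vector, rad) and "tvec" (3), from world to camera coordinates, as OpenCV has them. Camera axes: x right, y down, z forward; pixel columns grow to the right and rows downward; lengths in m; the calibration is good to about 2 mm. A picture is of the moment at which its call begins. camera_info takes no time and is no camera call.
- bot.hand_in(): hands the job in; it is judged then, once.
The state is a dict: "t": time; "joint_positions": joint angles; "qvel": joint speeds; "joint_torque": joint torques, N m; "tool_pos": TCP position; "tcp_rot": TCP orientation; "contact_force": force on the tool from outside, world axes, zero at the start; "wrist_torque": the same for the moment, N m; "finger_gap": finger opening in m; "finger_force": force on a finger pad.
Only numpy, scipy, OpenCV 4.12 (cv2) and the standard library are available. Lean on these libraries where they do the work, as an engineer would, in place of code of your own. Each camera call takes 0.05 s, during which the arm holds its last target. There are 200 camera calls.

### The job

The square mixing jug has fallen over between the bottles on the rubber mat and its flip lid hangs open. Stand it back upright on its base on the mat and press its lid fully shut. Do not drop or throw the jug, and leave the bottles around it standing where they are.

Things in the scene. Friction and masses are not known exactly. Their poses are not given: they have to be found in the camera images.
- jug: Toppled, empty, square white plastic jug, 100 x 100 mm, 150 mm tall, 4 mm walls, 0.35 to 0.55 kg. Origin: centre of its base's underside. z: base to mouth (level at the start, roughly away from the robot; up when standing). -x: handle side (up at the start, so it lies on its +x side). Tipped about its base edge it balances some 55 deg from lying, then drops onto its base.
- handle_leg (a point): Middle of the mouth-side face of the handle's upper leg: 75 mm from the jug's axis (25 mm out from the wall), 122 mm above the base; axes as the jug's. The handle is a square D loop on the -x side, 16 mm wide (y): legs 14 mm thick, centred 25 and 115 mm above the base, stand out from the wall; a bar 88 to 102 mm from the jug's axis joins them.
- lid (a joint): Angle of the jug's flip lid, rad: 0 shut flat on the rim, 1.57 square to the mouth, stop at 1.75. A flat plate 104 x 104 x 8 mm on a stiff hinge (0.04 N m, about 0.4 N at the free edge): it stays where it is left and must be pressed all the way down. Pushed near the hinge it takes more force and may tip the jug.
- lid_hinge (a point): Middle of the lid's hinge, above the handle, 52 mm to -x of the jug's axis and 154 mm above its base, at half the lid's thickness (shut, the lid's top is 4 mm higher). The hinge line is the jug's y; at lid angle 0 the lid reaches from it towards the jug's +x, and opening swings it up and over towards the handle. Axes as the jug's.
- lid_edge (a point): Middle of the lid's free edge, farthest from the hinge, on its outer (top) face, 104 mm from the hinge; a small thumb tab stands 13 mm beyond it.
- mat: Flat black rubber mat, 440 x 440 mm, 4 mm thick, fixed to the shelf. Origin: centre of its underside, on the work surface; x and y along its sides.
- bottle_a: Standing brown glass bottle with metal cap, 76 mm across, 172 mm tall, beside the jug on the mat; origin: centre of its underside. Bystander.
- bottle_b: Standing clear bottle with metal cap, 72 mm across, 160 mm tall, on the mat; origin: centre of its underside. Bystander.
- bottle_c: Standing brown glass bottle with metal cap, 68 mm across, 150 mm tall, on the mat; origin: centre of its underside. Bystander.
- bottle_d: Standing grey plastic bottle with black cap, 72 mm across, 165 mm tall, on the mat; origin: centre of its underside. Bystander.
Not all that is in view belongs to the job. What is shaped like the jug but pink is not meant.

How it is judged:
On the way:
1. the jug stands upright on the mat (angle between jug's own z axis and vertical below 0.06 rad and z of jug in the frame of mat below 0.01 m), for 0.2 s.
At the end, for the whole second after the job is handed in: The jug stands at rest on its base on the mat, its axis within 0.05 rad of vertical, its base within 4 mm of the mat's top and its centre within 175 mm of the mat's centre along each side of the mat; its lid is shut to less than 0.06 rad (angle between jug's own z axis and vertical below 0.05 rad and z of jug in the frame of mat below 0.008 m and x of jug in the frame of mat between -0.175 and 0.175 m and y of jug in the frame of mat between -0.175 and 0.175 m and value of joint lid below 0.06 rad and linear speed of jug below 0.02 m/s and angular speed of jug below 0.1 rad/s); the robot touches nothing.
It fails at once if the jug is dropped or thrown (faster than 1 m/s) (linear speed of jug above 1 m/s).
It fails at once if a bottle on the mat is tipped by more than 0.35 rad or shifted by more than 30 mm (angle between any of bottle_a, bottle_b, bottle_c, bottle_d's own z axis and vertical above 0.35 rad or distance of any of bottle_a, bottle_b, bottle_c, bottle_d from where it was at the start of the episode above 0.03 m).
It also fails if it takes over 50 s, if anything falls off the work surface, if the arm or the gripper's body presses on something with over 40 N, if the wrist force passes 120 N, or if a joint passes its speed limit or range.

## Working session

There is one attempt and no reset: what is moved stays moved. The work goes in short steps, Python scripts to look and compute and a tool call to move; the robot and the scene stay as the last step left them, time stands still between calls to the robot, and variables do not carry over. Pictures are saved under pics/ and viewed, at most 10 in all, crops included, and the job is handed in when it is done.

Besides the shell and the picture viewer there is one more tool, called after "Emit:" as a command line: name --argument value ..., lists and objects as JSON in quotes. jog_arm: Moves the arm, as the interface text tells. Its arguments: {"type":"object","properties":{"delta_pos":{"type":"array","items":{"type":"array","items":{"type":"number"}}},"dr":{"type":"array","items":{"type":"array","items":{"type":"number"}}},"grip":{"type":"array","items":{"type":"number"}},"newtons":{"type":"number"}},"required":["delta_pos","dr","grip"]}

```bash
mkdir -p pics
python3 - <<'E'
from cell import bot
import cv2
for n in("top","side"):
    cv2.imwrite(f"pics/{n}0.png",bot.grab_frame(n)); print(n,bot.camera_info(n))
print(bot.get_state())
E
```

```text
top {'fx': 500.1638212963095, 'fy': 500.1638212963095, 'cx': 279.30340672135685, 'cy': 210.67297611508226, 'rvec': array([ 2.16525072, -2.20288532,  0.07826835]), 'tvec': array([0.06078121, 0.52823778, 1.30838331])}
side {'fx': 484.44874190896377, 'fy': 484.44874190896377, 'cx': 280.6048019377391, 'cy': 207.78870676477607, 'rvec': array([ 2.19569455, -0.07348355,  0.06439157]), 'tvec': array([-0.51514615,  0.1098437 ,  1.09989204])}
{'t': 0.1, 'joint_positions': array([ 1.06819041e+00,  2.59259731e-01,  1.53594475e+00, -4.01214897e-05,
        1.34800163e+00, -2.02777635e-01]), 'qvel': array([ 1.04157824e-03, -1.61861180e-03, -2.24720340e-03, -3.41915229e-05,
       -2.00019054e-06,  1.57173910e-04]), 'joint_torque': array([ 2.71748526e-03, -4.46977150e+01, -2.91247559e+01, -1.76064755e-04,
        6.27246103e-03, -2.87656781e-05]), 'tool_pos': array([0.16219788, 0.52505578, 0.23057501]), 'tcp_rot': array([-2.60306226e-04,  1.49348791e-01,  9.88784247e-01, -7.63826134e-04]), 'contact_force': array([ 0.21829477, -0.72368911, -0.12927396]), 'wrist_torque': array([ 0.01599048, -0.02208155,  0.01592711]), 'finger_force': 0.0, 'finger_gap': 0.0853083517230649}
```

View pics/top0.png

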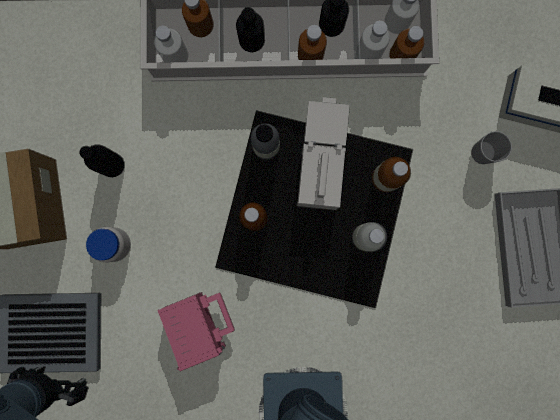

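View pics/side0.png

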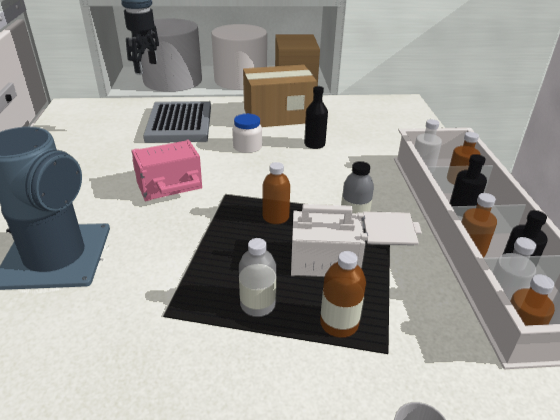

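Candidates for the jug in the top view are the white square jug at (322,178), the pink jug at (195,330) and the white jar with a blue lid at (105,244). I choose the white one: it lies on the mat with its handle up and its lid plate, with a tab, out at (327,122), roughly square to the mouth. Next I'll check it in one close crop.

Run:
```python
import cv2
im=cv2.imread("pics/top0.png"); c=im[90:270,230:420]
a=cv2.resize(c,None,fx=4.2,fy=3.3,interpolation=cv2.INTER_CUBIC)
a=cv2.resize(c,(600,568),interpolation=cv2.INTER_CUBIC)
cv2.imwrite("pics/crop.png",cv2.convertScaleAbs(a,alpha=1.3))
```

```text
(no output)
```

View pics/crop.png

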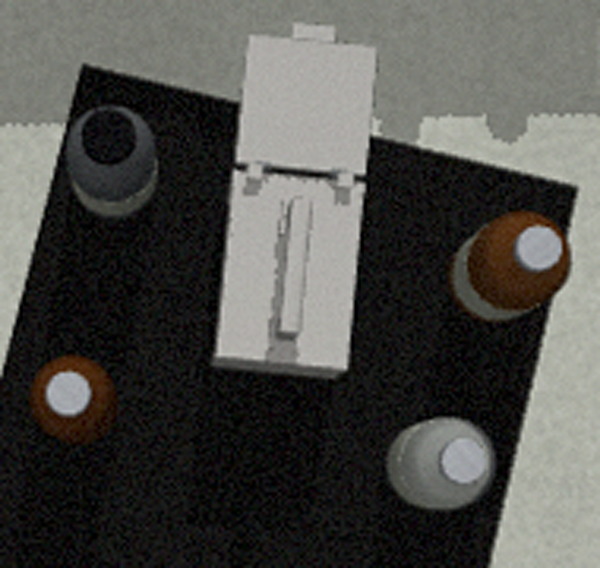

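The crop confirms the white jug. Its handle bar runs from (299,198) to (289,336) in crop pixels, its upper base edge from (215,358) to (347,370), and the lid is open away from the robot. The bottles stand well clear.

```bash
cat > h.py <<'E'
from cell import bot
import cv2, numpy as np
from scipy.spatial.transform import Rotation as R
def ray(n,p):
    i=bot.camera_info(n); M=cv2.Rodrigues(i["rvec"])[0]; t=np.ravel(i["tvec"])
    d=M.T@np.array([(p[0]-i["cx"])/i["fx"],(p[1]-i["cy"])/i["fy"],1]); return -M.T@t,d
def onz(n,p,z):
    c,d=ray(n,p); return c+d*(z-c[2])/d[2]
def proj(n,P):
    i=bot.camera_info(n); return cv2.projectPoints(np.float64(P).reshape(-1,1,3),i["rvec"],i["tvec"],np.array([[i["fx"],0,i["cx"]],[0,i["fy"],i["cy"]],[0,0,1.]]),None)[0][:,0]
def state(short=True):
    s=bot.get_state(); r=R.from_quat(np.roll(s["tcp_rot"],-1)).as_matrix()
    print("t",s["t"],"pos",s["tool_pos"].round(4),"F",s["contact_force"].round(1),"gap",s["finger_gap"].round(4),s["finger_force"],"q",s["joint_positions"].round(2)); print(r.round(3)); return s,r
E
python3 - <<'E'
from h import *
f=lambda u,v:(230+u/3.158,90+v/3.158)
for n,u,z in [("bar mouth",(299.5,197),.156),("bar base",(288.5,337),.156),("base top L",(215,358),.104),("base top R",(347,370),.104),("mouth top L",(235,172),.104),("mouth top R",(365,182),.104),("lid far L",(250,37),.11),("lid far R",(376,47),.11),
 ("mat",(85,65),.004),("mat",(577,187),.004),("capC",(68,393),.15),("capB",(467,460),.16)]:
    print(n,onz("top",f(*u),z).round(4))
for p in [(256,111),(412,149),(376,307),(217,268)]: print(onz("top",p,.004).round(3))
state()
E
```

```text
bar mouth [ 0.6576 -0.06    0.156 ]
bar base [ 0.5509 -0.0492  0.156 ]
base top L [0.5405 0.0047 0.104 ]
base top R [ 0.5292 -0.099   0.104 ]
mouth top L [ 0.6884 -0.0142  0.104 ]
mouth top R [ 0.6786 -0.1172  0.104 ]
lid far L [ 0.7957 -0.028   0.11  ]
lid far R [ 0.7858 -0.128   0.11  ]
mat [0.8047 0.108  0.004 ]
mat [ 0.6909 -0.3124  0.004 ]
capC [0.5118 0.1182 0.15  ]
capB [ 0.4558 -0.1802  0.16  ]
[0.804 0.11  0.004]
[ 0.692 -0.31   0.004]
[ 0.27  -0.2    0.004]
[0.38  0.22  0.004]Traceback (most recent call last):
  File "<stdin>", line 7, in <module>
  File "h.py", line 13, in state
    print("t",s["t"],"pos",s["tool_pos"].round(4),"F",s["contact_force"].round(1),"gap",s["finger_gap"].round(4),s["finger_force"],"q",s["joint_positions"].round(2)); print(r.round(3)); return s,r
                                                                                        ^^^^^^^^^^^^^^^^^^^^^
AttributeError: 'float' object has no attribute 'round'
```

```bash
sed -i 's/s\["finger_gap"\].round(4)/round(s["finger_gap"],4)/' h.py
cat >> h.py <<'E'
A=np.array([.994,-.108,0])
def tilt(phi,yaw=-.108):
    a=np.array([np.cos(yaw),np.sin(yaw),0]); y=np.array([-a[1],a[0],0]); z=np.sin(phi)*a-np.cos(phi)*np.array([0,0,1]); return np.c_[np.cross(y,z),y,z]
def go(P,Rt=None):
    s,r=state(); 
    print("delta tool mm",((r.T@(np.array(P)-s["tool_pos"]))*1000).round(1))
    if Rt is not None: print("dr",R.from_matrix(r.T@Rt).as_rotvec().round(4)," delta if turned first",((Rt.T@(np.array(P)-s["tool_pos"]))*1000).round(1))
E
python3 - <<'E'
from h import *
go([.6,-.05,.32],tilt(np.radians(22)))
E
```

```text
t 0.1 pos [0.1622 0.5251 0.2306] F [ 0.2 -0.7 -0.1] gap 0.0853 0.0 q [ 1.07  0.26  1.54 -0.    1.35 -0.2 ]
[[-0.955  0.295 -0.001]
 [ 0.295  0.955 -0.001]
 [ 0.    -0.002 -1.   ]]
delta tool mm [-588.1 -420.2  -88.9]
dr [-0.0384 -0.3832 -0.1892]  delta if turned first [-494.5 -524.5  103.4]
```

Emit:
jog_arm --delta_pos '[[0, 0, -18], [0, 0, -18], [0, 0, -18], [0, 0, -18], [0, 0, -18]]' --dr '[[-0.008, -0.077, -0.038], [-0.008, -0.077, -0.038], [-0.008, -0.077, -0.038], [-0.008, -0.077, -0.038], [-0.007, -0.075, -0.037]]' --grip '[0.3, 0.3, 0.3, 0.3, 0.3]' --newtons 25

```text
t: 0.6
tool_pos: [0.1487, 0.5273, 0.3203]
tcp_rot: [0.192, 0.053, 0.98, -0.009]
contact_force: [-0.3, -0.2, -0.4]
finger_gap: 0.0597
finger_force: 0.0
```

Emit:
jog_arm --delta_pos '[[-23, -26, 9], [-23, -26, 9], [-23, -26, 9], [-23, -26, 9], [-23, -26, 9], [-23, -26, 9], [-23, -26, 9], [-23, -26, 9], [-23, -26, 9], [-23, -26, 9], [-23, -26, 9], [-23, -26, 9], [-23, -26, 9], [-23, -26, 9], [-23, -26, 9], [-23, -26, 9], [-23, -26, 9], [-23, -26, 9], [-23, -26, 9], [0, 0, 0]]' --dr '[[0, 0, 0], [0, 0, 0], [0, 0, 0], [0, 0, 0], [0, 0, 0], [0, 0, 0], [0, 0, 0], [0, 0, 0], [0, 0, 0], [0, 0, 0], [0, 0, 0], [0, 0, 0], [0, 0, 0], [0, 0, 0], [0, 0, 0], [0, 0, 0], [0, 0, 0], [0, 0, 0], [0, 0, 0], [0, 0, 0]]' --grip '[0.3, 0.3, 0.3, 0.3, 0.3, 0.3, 0.3, 0.3, 0.3, 0.3, 0.3, 0.3, 0.3, 0.3, 0.3, 0.3, 0.3, 0.3, 0.3, 0.3]'

```text
t: 2.6
tool_pos: [0.5637, -0.018, 0.3231]
tcp_rot: [0.19, 0.055, 0.98, -0.01]
contact_force: [-0.8, 1.0, 0.5]
finger_gap: 0.0597
finger_force: 0.0
```

Run:
```python
from h import *
go([.616,-.056,.224],tilt(np.radians(22)))
```

```text
t 2.6 pos [ 0.5637 -0.018   0.3231] F [-0.8  1.   0.5] gap 0.0597 0.0 q [-0.27  0.    1.68  0.07  1.09 -1.75]
[[-0.921  0.112  0.372]
 [ 0.104  0.994 -0.041]
 [-0.374  0.001 -0.927]]
delta tool mm [-15.  -32.1 112.9]
dr [-0.0002 -0.0003 -0.0043]  delta if turned first [-14.8 -32.2 112.9]
```

Emit:
jog_arm --delta_pos '[[-3, -6, 0], [-3, -6, 0], [-3, -7, 0], [-3, -7, 0], [-3, -6, 0], [0, 0, 20], [0, 0, 20], [0, 0, 20], [0, 0, 20], [0, 0, 20], [0, 0, 13], [0, 0, 0], [0, 0, 0]]' --dr '[[0, 0, 0], [0, 0, 0], [0, 0, 0], [0, 0, 0], [0, 0, -0.004], [0, 0, 0], [0, 0, 0], [0, 0, 0], [0, 0, 0], [0, 0, 0], [0, 0, 0], [0, 0, 0], [0, 0, 0]]' --grip '[0.3, 0.3, 0.3, 0.3, 0.3, 0.3, 0.3, 0.3, 0.3, 0.3, 0.3, 0.3, 0.3]'

```text
t: 3.9
tool_pos: [0.6146, -0.0521, 0.2252]
tcp_rot: [0.191, 0.051, 0.98, -0.01]
contact_force: [-0.3, -0.1, 0.7]
finger_gap: 0.06
finger_force: 0.0
```

Run:
```python
from h import *
go([.6534,-.0599,.1314],tilt(np.radians(22)))
a=[]
for n,x0,y0 in(("top",230,80),("side",230,120)):
    im=bot.grab_frame(n)
    a.append(cv2.resize(im[y0:y0+190,x0:x0+200],(400,380),interpolation=cv2.INTER_CUBIC))
cv2.imwrite("pics/pre.png",np.hstack(a))
```

```text
t 3.9 pos [ 0.6146 -0.0521  0.2252] F [-0.3 -0.1  0.7] gap 0.06 0.0 q [-0.31  0.17  1.74  0.1   0.87 -1.83]
[[-0.922  0.104  0.373]
 [ 0.097  0.995 -0.038]
 [-0.375  0.001 -0.927]]
delta tool mm [ -1.4  -3.8 101.7]
dr [0.002  0.0006 0.0032]  delta if turned first [ -1.4  -3.6 101.7]
```

View pics/pre.png

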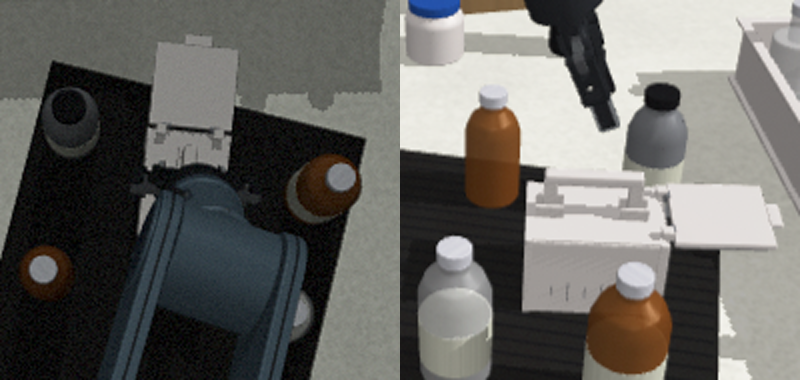

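The tool is tilted about 22°, above the handle's mouth-side corner (side crop (640,178)) with its tip at (610,128). Nothing else is near.

Emit:
jog_arm --delta_pos '[[-1, -4, 10], [0, 0, 15], [0, 0, 15], [0, 0, 15], [0, 0, 12], [0, 0, 12], [0, 0, 12], [0, 0, 10], [0, 0, 0], [0, 0, 0]]' --dr '[[0, 0, 0], [0, 0, 0], [0, 0, 0], [0, 0, 0], [0, 0, 0], [0, 0, 0], [0, 0, 0], [0, 0, 0], [0, 0, 0], [0, 0, 0]]' --grip '[0.3, 0.3, 0.3, 0.3, 0.3, 0.3, 0.3, 0.3, 0.3, 0.3]'

```text
t: 5.0
tool_pos: [0.6527, -0.0599, 0.1313]
tcp_rot: [0.191, 0.051, 0.98, -0.01]
contact_force: [0.7, 0.4, 0.5]
finger_gap: 0.0599
finger_force: 0.0
```

Emit:
jog_arm --delta_pos '[[0, 0, 0], [0, 0, 0], [0, 0, 0], [0, 0, 0], [0, 0, 0], [0, 0, 0]]' --dr '[[0, 0, 0], [0, 0, 0], [0, 0, 0], [0, 0, 0], [0, 0, 0], [0, 0, 0]]' --grip '[0.6, 0.8, 1, 1, 1, 1]' --newtons 30

```text
t: 5.6
tool_pos: [0.6529, -0.0601, 0.1323]
tcp_rot: [0.191, 0.051, 0.98, -0.01]
contact_force: [-2.5, 0.1, 4.7]
finger_gap: 0.0156
finger_force: 30.8
```

Run:
```python
from h import *
s,r=state()
a=[]
for n,x0,y0 in(("side",270,160),):
    im=bot.grab_frame(n)
    a.append(cv2.resize(im[y0:y0+140,x0:x0+160],(640,560),interpolation=cv2.INTER_CUBIC))
cv2.imwrite("pics/grip.png",np.hstack(a))
G=s["tool_pos"]-.019*r[:,2]; print("G",G, proj("side",[G,s["tool_pos"]]))
# arc waypoints
rad0=G-np.array([.535,-.047,.004]); f=rad0@A; u=rad0[2]; print("f,u",f,u)
RR=np.hypot(f,u); th0=np.arctan2(u,f); prev=None
for th in np.radians(np.arange(0,91,5)):
    d=np.array([RR*np.cos(th0+th)-f,0,RR*np.sin(th0+th)-u])
    w=A*d[0]+np.array([0,0,d[2]]); 
    if prev is not None: print(np.degrees(th).round(),(r.T@(w-prev)*1000).round(1))
    prev=w
```

```text
t 5.6 pos [ 0.6529 -0.0601  0.1323] F [-2.5  0.1  4.7] gap 0.0156 30.823661126196384 q [-0.3   0.33  1.77  0.12  0.67 -1.85]
[[-0.922  0.104  0.374]
 [ 0.097  0.995 -0.039]
 [-0.376  0.    -0.927]]
G [ 0.64579789 -0.05933308  0.14987829] [[345.76569524 209.78553196]
 [348.33652187 216.63532055]]
f,u 0.11146507756675064 0.14587829412125003
5.0 [  8.7   0.1 -13.4]
10.0 [  9.9   0.1 -12.6]
15.0 [ 10.9   0.1 -11.7]
20.0 [ 11.9   0.1 -10.7]
25.0 [12.8  0.1 -9.6]
30.0 [13.6  0.1 -8.5]
35.0 [14.3  0.1 -7.3]
40.0 [14.9  0.1 -6. ]
45.0 [15.3  0.1 -4.7]
50.0 [15.7  0.1 -3.3]
55.0 [15.9  0.1 -1.9]
60.0 [16.   0.1 -0.6]
65.0 [16.   0.1  0.8]
70.0 [15.9  0.1  2.2]
75.0 [15.6  0.   3.6]
80.0 [15.2  0.   5. ]
85.0 [14.7  0.   6.3]
90.0 [14.1  0.   7.5]
```

View pics/grip.png

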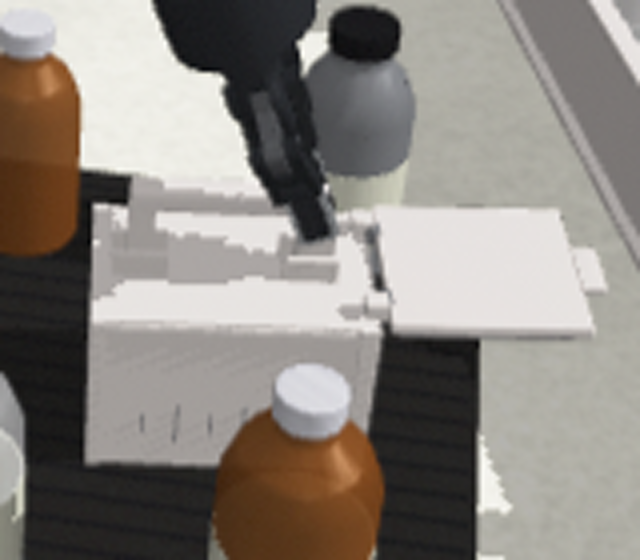

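The fingers hold the handle's upper corner (crop (310,235)), with a 15.6 mm opening and 31 N. Next I swing the jug up about its base edge.

Emit:
jog_arm --delta_pos '[[4.4, 0, -6.7], [4.4, 0, -6.7], [5, 0, -6.3], [5, 0, -6.3], [5.5, 0, -5.9], [5.5, 0, -5.9], [6, 0, -5.4], [6, 0, -5.4], [6.4, 0, -4.8], [6.4, 0, -4.8]]' --dr '[[0, 0, 0], [0, 0, 0], [0, 0, 0], [0, 0, 0], [0, 0, 0], [0, 0, 0], [0, 0, 0], [0, 0, 0], [0, 0, 0], [0, 0, 0]]' --grip '[1, 1, 1, 1, 1, 1, 1, 1, 1, 1]'

```text
t: 6.65
tool_pos: [0.5799, -0.0524, 0.1652]
tcp_rot: [0.191, 0.051, 0.98, -0.01]
contact_force: [-0.1, 0.1, -4.5]
finger_gap: 0.0155
finger_force: 29.6
```

Run:
```python
from h import *
s,r=state()
a=[]
for n,x0,y0 in(("side",230,120),("top",230,80)):
    im=bot.grab_frame(n)
    a.append(cv2.resize(im[y0:y0+190,x0:x0+200],(400,380),interpolation=cv2.INTER_CUBIC))
cv2.imwrite("pics/lift.png",np.hstack(a))
```

```text
t 6.65 pos [ 0.5799 -0.0524  0.1652] F [-0.1  0.1 -4.5] gap 0.0155 29.609041437506676 q [-0.34  0.17  1.9   0.13  0.71 -1.89]
[[-0.922  0.104  0.373]
 [ 0.097  0.995 -0.038]
 [-0.375  0.001 -0.927]]
```

View pics/lift.png

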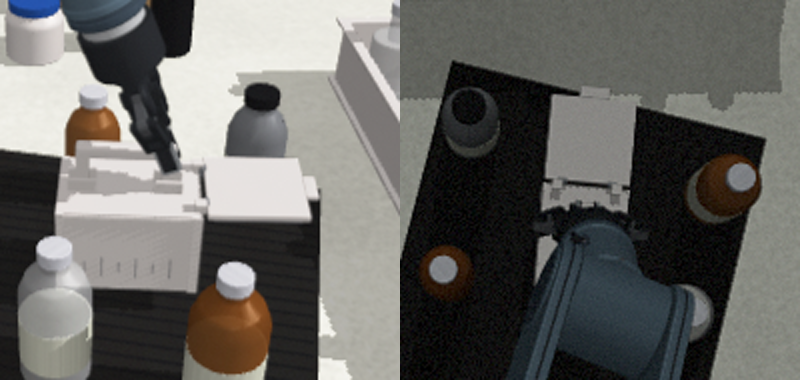

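The jug was carried level in the pads without turning: the base hangs about 35 mm up and the pad friction held it. I'll set it back down and take the handle again with the tool leaning the other way, so that turning the tool stands the jug up.

Emit:
jog_arm --delta_pos '[[-6.4, 0, 4.8], [-6.4, 0, 4.8], [-6, 0, 5.4], [-6, 0, 5.4], [-5.5, 0, 5.9], [-5.5, 0, 5.9], [-5, 0, 6.3], [-5, 0, 6.3], [-3, 0, 4.5], [-3, 0, 4.5], [-2.8, 0, 4.4], [0, 0, 0], [0, 0, 0], [0, 0, 0]]' --dr '[[0, 0, 0], [0, 0, 0], [0, 0, 0], [0, 0, 0], [0, 0, 0], [0, 0, 0], [0, 0, 0], [0, 0, 0], [0, 0, 0], [0, 0, 0], [0, 0, 0], [0, 0, 0], [0, 0, 0], [0, 0, 0]]' --grip '[1, 1, 1, 1, 1, 1, 1, 1, 1, 1, 1, 1, 1, 1]'

```text
t: 8.15
tool_pos: [0.6531, -0.0602, 0.132]
tcp_rot: [0.191, 0.051, 0.98, -0.01]
contact_force: [0.6, -0.3, -1.4]
finger_gap: 0.0155
finger_force: 30.2
```

Emit:
jog_arm --delta_pos '[[0, 0, 0], [0, 0, 0], [0, 0, 0], [0, 0, 0], [0, 0, -10], [0, 0, -20], [0, 0, -20], [0, 0, -20], [0, 0, 0]]' --dr '[[0, 0, 0], [0, 0, 0], [0, 0, 0], [0, 0, 0], [0, 0, 0], [0, 0, 0], [0, 0, 0], [0, 0, 0], [0, 0, 0]]' --grip '[0.6, 0.4, 0.3, 0.3, 0.3, 0.3, 0.3, 0.3, 0.3]'

```text
t: 9.05
tool_pos: [0.6276, -0.0576, 0.2004]
tcp_rot: [0.194, 0.051, 0.98, -0.01]
contact_force: [0.5, -0.7, -0.1]
finger_gap: 0.0598
finger_force: 0.0
```

Run:
```python
from h import *
G=np.array([.6463,-.0593,.150])
Rt=tilt(np.radians(-35))
go(G+.019*Rt[:,2]-.08*Rt[:,2],Rt)
```

```text
t 9.05 pos [ 0.6276 -0.0576  0.2004] F [ 0.5 -0.7 -0.1] gap 0.0598 0.0 q [-0.31  0.21  1.75  0.11  0.8  -1.84]
[[-0.92   0.104  0.378]
 [ 0.096  0.995 -0.04 ]
 [-0.381 -0.001 -0.925]]
delta tool mm [-49.6   0.2  20.9]
dr [-1.0000e-03  1.0013e+00  3.7000e-03]  delta if turned first [-44.3   0.4 -30.5]
```

Emit:
jog_arm --delta_pos '[[0, 0, 0], [0, 0, 0], [0, 0, 0], [0, 0, 0], [0, 0, 0], [0, 0, 0], [0, 0, 0], [0, 0, 0], [0, 0, 0], [0, 0, 0], [-15, 0, -10], [-15, 0, -10], [-14, 0, -10], [0, 0, 0], [0, 0, 0]]' --dr '[[0, 0.1, 0], [0, 0.1, 0], [0, 0.1, 0], [0, 0.1, 0], [0, 0.1, 0], [0, 0.1, 0], [0, 0.1, 0], [0, 0.1, 0], [0, 0.1, 0], [0, 0.1, 0.004], [0, 0, 0], [0, 0, 0], [0, 0, 0], [0, 0, 0], [0, 0, 0]]' --grip '[0.3, 0.3, 0.3, 0.3, 0.3, 0.3, 0.3, 0.3, 0.3, 0.3, 0.3, 0.3, 0.3, 0.3, 0.3]'

```text
t: 10.55
tool_pos: [0.6793, -0.063, 0.1939]
tcp_rot: [-0.303, 0.051, 0.951, 0.016]
contact_force: [-0.3, -0.2, 0.4]
finger_gap: 0.0597
finger_force: 0.0
```

Run:
```python
from h import *
Rt=tilt(np.radians(-35))
G=np.array([.6463,-.0593,.150])
go(G+.019*Rt[:,2],Rt)
im=bot.grab_frame("side")
cv2.imwrite("pics/re.png",cv2.resize(im[120:300,230:430],(600,540),interpolation=cv2.INTER_CUBIC))
```

```text
t 10.55 pos [ 0.6793 -0.063   0.1939] F [-0.3 -0.2  0.4] gap 0.0597 0.0 q [-0.22  1.    0.49 -0.09  2.26 -1.72]
[[-0.811  0.108 -0.576]
 [ 0.088  0.994  0.061]
 [ 0.579 -0.001 -0.815]]
delta tool mm [ 1.5  0.2 74. ]
dr [-0.0012 -0.0064 -0.0005]  delta if turned first [ 2.   0.2 74. ]
```

View pics/re.png

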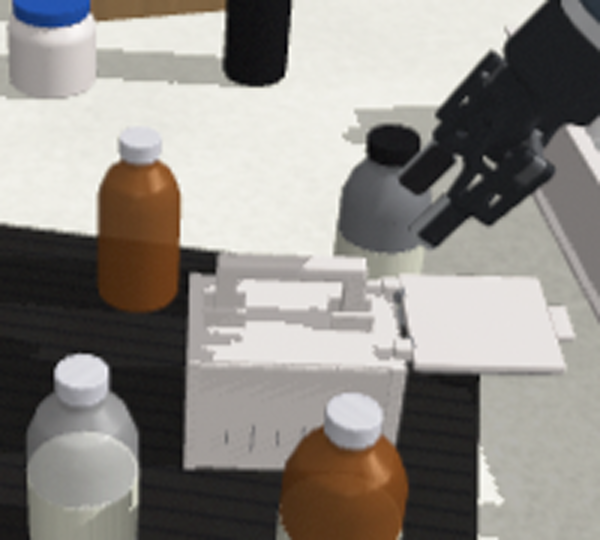

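The jug lies again as at the start, with the handle's mouth-side corner at (355,270), and the tool leans in from the far side. Next I move in and grip.

Emit:
jog_arm --delta_pos '[[1.5, 0, 10], [0, 0, 12], [0, 0, 12], [0, 0, 12], [0, 0, 12], [0, 0, 10], [0, 0, 6], [0, 0, 0], [0, 0, 0]]' --dr '[[0, 0, 0], [0, 0, 0], [0, 0, 0], [0, 0, 0], [0, 0, 0], [0, 0, 0], [0, 0, 0], [0, 0, 0], [0, 0, 0]]' --grip '[0.3, 0.3, 0.3, 0.3, 0.3, 0.3, 0.3, 0.3, 0.3]'

```text
t: 11.5
tool_pos: [0.6358, -0.0584, 0.1368]
tcp_rot: [-0.302, 0.052, 0.952, 0.016]
contact_force: [-1.0, -0.0, 0.3]
finger_gap: 0.06
finger_force: 0.0
```

Emit:
jog_arm --delta_pos '[[0, 0, 0], [0, 0, 0], [0, 0, 0], [0, 0, 0], [0, 0, 0], [0, 0, 0]]' --dr '[[0, 0, 0], [0, 0, 0], [0, 0, 0], [0, 0, 0], [0, 0, 0], [0, 0, 0]]' --grip '[0.6, 0.8, 1, 1, 1, 1]' --newtons 50

```text
t: 12.1
tool_pos: [0.6362, -0.0585, 0.1362]
tcp_rot: [-0.302, 0.052, 0.952, 0.016]
contact_force: [2.2, 0.7, 2.8]
finger_gap: 0.015
finger_force: 49.5
```

Run:
```python
from h import *
s,r=state()
T=s["tool_pos"]; up=np.array([0,0,1.])
P=np.array([.535,-.047,.004])
# rigid rotation of tool about pivot P by theta (plus lift h): rows of 0.06 rad
ax=np.cross(A,up)
Tc,rc=T.copy(),r.copy()
for k in range(1,18):
    th=.06*k; Q=R.from_rotvec(ax*th).as_matrix()
    Tn=P+Q@(T-P)+up*min(.004*k,.02); rn=Q@r
    print(k,(rc.T@(Tn-Tc)*1000).round(1),R.from_matrix(rc.T@rn).as_rotvec().round(3),Tn.round(3))
    Tc,rc=Tn,rn
```

```text
t 12.1 pos [ 0.6362 -0.0585  0.1362] F [2.2 0.7 2.8] gap 0.015 49.51234817504883 q [-0.23  0.91  0.8  -0.08  2.03 -1.7 ]
[[-0.812  0.108 -0.573]
 [ 0.089  0.994  0.061]
 [ 0.576 -0.001 -0.817]]
1 [12.3 -0.  -3.4] [-0.   -0.06  0.  ] [ 0.628 -0.058  0.146]
2 [12.1 -0.  -3.5] [-0.   -0.06  0.  ] [ 0.62  -0.057  0.155]
3 [11.9 -0.  -3.6] [-0.   -0.06  0.  ] [ 0.611 -0.056  0.164]
4 [11.7 -0.  -3.7] [-0.   -0.06  0.  ] [ 0.602 -0.055  0.173]
5 [11.5 -0.  -3.8] [-0.   -0.06  0.  ] [ 0.593 -0.054  0.18 ]
6 [10.  -0.  -0.1] [-0.   -0.06  0.  ] [ 0.583 -0.053  0.184]
7 [10.  -0.  -0.1] [-0.   -0.06  0.  ] [ 0.574 -0.052  0.186]
8 [10.  -0.  -0.1] [-0.   -0.06  0.  ] [ 0.564 -0.051  0.188]
9 [10.  -0.  -0.1] [-0.   -0.06  0.  ] [ 0.554 -0.05   0.19 ]
10 [10.  -0.  -0.1] [-0.   -0.06  0.  ] [ 0.544 -0.048  0.191]
11 [10.  -0.  -0.1] [-0.   -0.06  0.  ] [ 0.534 -0.047  0.191]
12 [10.  -0.  -0.1] [-0.   -0.06  0.  ] [ 0.524 -0.046  0.191]
13 [10.  -0.  -0.1] [-0.   -0.06  0.  ] [ 0.514 -0.045  0.19 ]
14 [10.  -0.  -0.1] [-0.   -0.06  0.  ] [ 0.505 -0.044  0.188]
15 [10.  -0.  -0.1] [-0.   -0.06  0.  ] [ 0.495 -0.043  0.186]
16 [10.  -0.  -0.1] [-0.   -0.06  0.  ] [ 0.485 -0.042  0.183]
17 [10.  -0.  -0.1] [-0.   -0.06  0.  ] [ 0.476 -0.041  0.18 ]
```

Emit:
jog_arm --delta_pos '[[12, 0, -3.5], [12, 0, -3.5], [12, 0, -3.6], [11.7, 0, -3.7], [11.5, 0, -3.8], [10, 0, 0], [10, 0, 0], [10, 0, 0], [10, 0, 0], [10, 0, 0], [10, 0, 0], [10, 0, 0], [10, 0, 0], [10, 0, 0], [10, 0, 0], [10, 0, 0], [10, 0, 0], [0, 0, 0]]' --dr '[[0, -0.06, 0], [0, -0.06, 0], [0, -0.06, 0], [0, -0.06, 0], [0, -0.06, 0], [0, -0.06, 0], [0, -0.06, 0], [0, -0.06, 0], [0, -0.06, 0], [0, -0.06, 0], [0, -0.06, 0], [0, -0.06, 0], [0, -0.06, 0], [0, -0.06, 0], [0, -0.06, 0], [0, -0.06, 0], [0, -0.06, 0], [0, 0, 0]]' --grip '[1, 1, 1, 1, 1, 1, 1, 1, 1, 1, 1, 1, 1, 1, 1, 1, 1, 1]'

```text
t: 13.9
tool_pos: [0.4708, -0.039, 0.175]
tcp_rot: [0.197, 0.053, 0.979, -0.01]
contact_force: [-0.7, 0.6, -4.8]
finger_gap: 0.015
finger_force: 49.5
```

Run:
```python
from h import *
s,r=state()
im=bot.grab_frame("side")
cv2.imwrite("pics/up.png",cv2.resize(im[120:300,200:400],(600,540),interpolation=cv2.INTER_CUBIC))
```

```text
t 13.9 pos [ 0.4708 -0.039   0.175 ] F [-0.7  0.6 -4.8] gap 0.015 49.463618248701096 q [-0.41 -0.06  2.12  0.18  0.71 -1.99]
[[-0.917  0.108  0.384]
 [ 0.1    0.994 -0.041]
 [-0.386  0.001 -0.922]]
```

View pics/up.png

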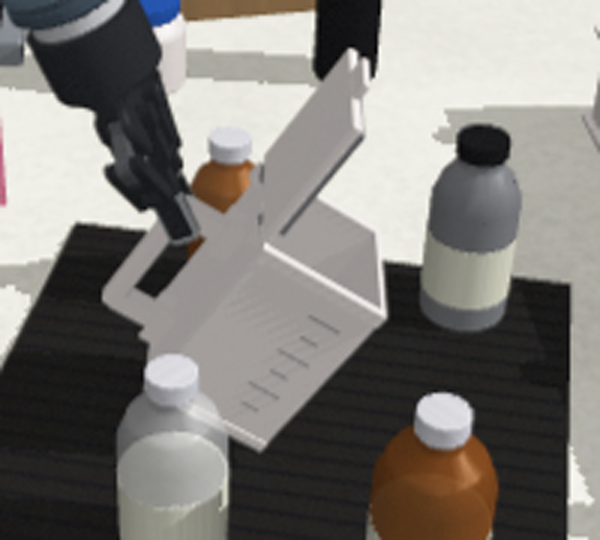

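The jug hangs tilted at about 55° (base edge lowest at about (262,445)) and clear of the bottles. I'll turn it a little further, then lower it onto its base edge and roll it down.

Emit:
jog_arm --delta_pos '[[0, 0, 0], [0, 0, 0], [0, 0, 0], [0, 0, 0], [0, 0, 0]]' --dr '[[0, -0.06, 0], [0, -0.06, 0], [0, -0.06, 0], [0, -0.06, 0], [0, 0, 0]]' --grip '[1, 1, 1, 1, 1]'

```text
t: 14.45
tool_pos: [0.4752, -0.0404, 0.1772]
tcp_rot: [0.315, 0.051, 0.948, -0.017]
contact_force: [0.1, 0.1, -3.8]
finger_gap: 0.015
finger_force: 49.5
```

Run:
```python
from h import *
s,r=state()
up=np.array([0,0,1.])
print("down 5mm:",(r.T@(-.005*up)*1000).round(2),"back 5mm:",(r.T@(-.005*A)*1000).round(2))
im=bot.grab_frame("side")
cv2.imwrite("pics/up2.png",cv2.resize(im[120:300,200:400],(600,540),interpolation=cv2.INTER_CUBIC))
```

```text
t 14.45 pos [ 0.4752 -0.0404  0.1772] F [ 0.1  0.1 -3.8] gap 0.015 49.54822160303593 q [-0.5  -0.15  2.31  0.58  0.43 -2.42]
[[-0.796  0.107  0.595]
 [ 0.087  0.994 -0.064]
 [-0.599  0.001 -0.801]]
down 5mm: [ 2.99 -0.    4.01] back 5mm: [ 4.    0.   -2.99]
```

View pics/up2.png

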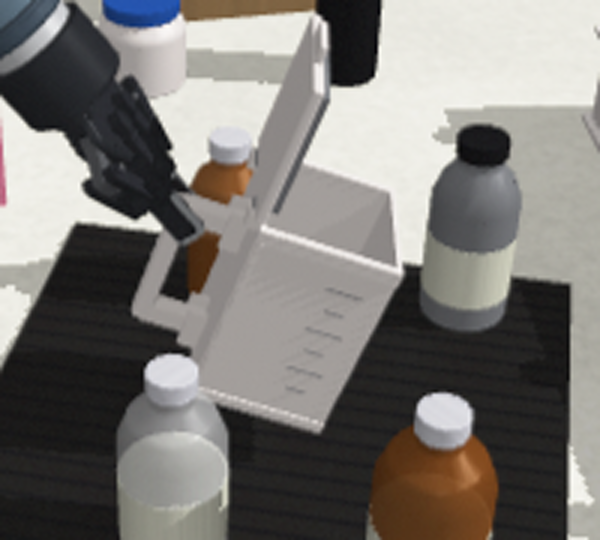

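Emit:
jog_arm --delta_pos '[[3, 0, 4], [3, 0, 4], [3, 0, 4], [3, 0, 4], [3, 0, 4], [1.5, 0, 2], [0, 0, 0]]' --dr '[[0, 0, 0], [0, 0, 0], [0, 0, 0], [0, 0, 0], [0, 0, 0], [0, 0, 0], [0, 0, 0]]' --grip '[1, 1, 1, 1, 1, 1, 1]'

```text
t: 15.2
tool_pos: [0.4758, -0.0409, 0.1501]
tcp_rot: [0.316, 0.051, 0.947, -0.017]
contact_force: [0.3, -0.9, -3.3]
finger_gap: 0.0151
finger_force: 49.5
```

Emit:
jog_arm --delta_pos '[[3, 0, 4], [3, 0, 4], [0, 0, 0]]' --dr '[[0, 0, 0], [0, 0, 0], [0, 0, 0]]' --grip '[1, 1, 1]'

```text
t: 15.5
tool_pos: [0.4768, -0.0416, 0.1415]
tcp_rot: [0.317, 0.051, 0.947, -0.018]
contact_force: [0.9, 0.3, -1.2]
finger_gap: 0.0152
finger_force: 49.7
```

Run:
```python
from h import *
s,r=state()
```

```text
t 15.5 pos [ 0.4768 -0.0416  0.1415] F [ 0.9  0.3 -1.2] gap 0.0152 49.69472095370293 q [-0.5  -0.06  2.37  0.81  0.32 -2.67]
[[-0.794  0.108  0.598]
 [ 0.085  0.994 -0.067]
 [-0.602 -0.002 -0.798]]
```

Emit:
jog_arm --delta_pos '[[5.3, 0, 0.3], [5.3, 0, 0.5], [5.3, 0, 0.8], [5.2, 0, 1], [0, 0, 0]]' --dr '[[0, 0.025, 0], [0, 0.025, 0], [0, 0.025, 0], [0, 0.025, 0], [0, 0, 0]]' --grip '[1, 1, 1, 1, 1]' --newtons 40

```text
t: 16.0
tool_pos: [0.462, -0.0404, 0.129]
tcp_rot: [0.271, 0.052, 0.961, -0.016]
contact_force: [-6.9, 0.8, 10.7]
finger_gap: 0.0149
finger_force: 53.4
```

Run:
```python
from h import *
s,r=state()
im=bot.grab_frame("side")
cv2.imwrite("pics/roll.png",cv2.resize(im[120:300,200:400],(600,540),interpolation=cv2.INTER_CUBIC))
```

```text
t 16.0 pos [ 0.462  -0.0404  0.129 ] F [-6.9  0.8 10.7] gap 0.0149 53.43927774578333 q [-0.48 -0.05  2.33  0.52  0.38 -2.38]
[[-0.848  0.108  0.518]
 [ 0.09   0.994 -0.059]
 [-0.522 -0.004 -0.853]]
```

View pics/roll.png

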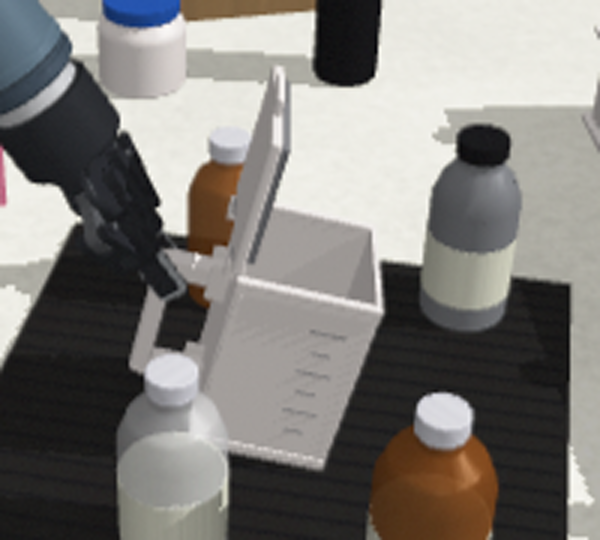

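Emit:
jog_arm --delta_pos '[[5.9, 0, 1.3], [5.9, 0, 1.5], [5.8, 0, 1.7], [5.7, 0, 1.9], [0, 0, 0]]' --dr '[[0, 0.025, 0], [0, 0.025, 0], [0, 0.025, 0], [0, 0.025, 0], [0, 0, 0]]' --grip '[1, 1, 1, 1, 1]'

```text
t: 16.55
tool_pos: [0.4444, -0.0384, 0.1113]
tcp_rot: [0.221, 0.052, 0.974, -0.014]
contact_force: [-4.8, 0.6, 5.9]
finger_gap: 0.0153
finger_force: 55.5
```

```bash
cat >> h.py <<'E'
def jugtilt():
    # white-ish jug contour edges in the side view: print segment directions near vertical
    im=bot.grab_frame("side"); return im
E
python3 - <<'E'
from h import *
s,r=state()
print("G",s["tool_pos"]-.019*r[:,2])
E
```

```text
t 16.55 pos [ 0.4444 -0.0384  0.1113] F [-4.8  0.6  5.9] gap 0.0153 55.4662624374032 q [-0.46 -0.02  2.31  0.34  0.45 -2.2 ]
[[-0.896  0.108  0.43 ]
 [ 0.096  0.994 -0.05 ]
 [-0.433 -0.003 -0.902]]
G [ 0.43622202 -0.037458    0.12846202]
```

Emit:
jog_arm --delta_pos '[[5.2, 0, 2], [5.2, 0, 2], [5, 0, 2.2], [0, 0, 0]]' --dr '[[0, 0.02, 0], [0, 0.02, 0], [0, 0.02, 0], [0, 0, 0]]' --grip '[1, 1, 1, 1]'

```text
t: 16.95
tool_pos: [0.4323, -0.0369, 0.098]
tcp_rot: [0.191, 0.053, 0.98, -0.011]
contact_force: [-1.4, -0.9, 2.5]
finger_gap: 0.0153
finger_force: 55.6
```

Run:
```python
from h import *
s,r=state()
print("G",s["tool_pos"]-.019*r[:,2])
im=bot.grab_frame("side")
cv2.imwrite("pics/flat.png",cv2.resize(im[120:300,200:400],(600,540),interpolation=cv2.INTER_CUBIC))
```

```text
t 16.95 pos [ 0.4323 -0.0369  0.098 ] F [-1.4 -0.9  2.5] gap 0.0153 55.55835083127022 q [-0.45  0.01  2.3   0.27  0.49 -2.13]
[[-0.921  0.108  0.373]
 [ 0.099  0.994 -0.043]
 [-0.376 -0.002 -0.927]]
G [ 0.42519725 -0.03604502  0.11564857]
```

View pics/flat.png

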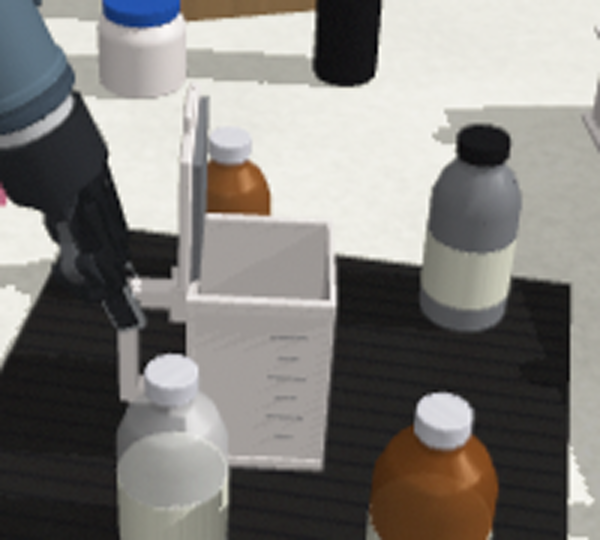

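The jug stands nearly flat on its base (its bottom edge runs along about (230–325,465)), with the lid upright. I've now viewed 11 pictures against the limit of 10, so from here I use numbers only. Next: release and retract.

Emit:
jog_arm --delta_pos '[[0, 0, 0], [0, 0, 0], [0, 0, 0], [0, 0, 0], [0, 0, -8], [0, 0, -12], [0, 0, -20], [0, 0, -20], [0, 0, -20], [0, 0, -20], [0, 0, -20], [0, 0, -20], [0, 0, 0]]' --dr '[[0, 0, 0], [0, 0, 0], [0, 0, 0], [0, 0, 0], [0, 0, 0], [0, 0, 0], [0, 0, 0], [0, 0, 0], [0, 0, 0], [0, 0, 0], [0, 0, 0], [0, 0, 0], [0, 0, 0]]' --grip '[0.85, 0.7, 0.5, 0.4, 0.4, 0.4, 0.4, 0.4, 0.4, 0.8, 1, 1, 1]' --newtons 20

```text
t: 18.3
tool_pos: [0.3799, -0.0311, 0.2302]
tcp_rot: [0.193, 0.053, 0.98, -0.012]
contact_force: [0.3, 0.1, 0.5]
finger_gap: 0.0
finger_force: 0.0
```

Run:
```python
from h import *
s,r=state()
im=bot.grab_frame("side"); cv2.imwrite("pics/s_rel.png",im); t=bot.grab_frame("top"); cv2.imwrite("pics/t_rel.png",t)
# jug's light pixels within a region of the mat, top view
for n,f,(x0,x1,y0,y1) in(("side",im,(255,318,150,285)),("top",t,(290,350,120,240))):
    hsv=cv2.cvtColor(f,cv2.COLOR_BGR2HSV); m=cv2.inRange(hsv,(0,0,90),(180,45,255)); k=np.zeros_like(m); k[y0:y1,x0:x1]=m[y0:y1,x0:x1]
    c=max(cv2.findContours(k,cv2.RETR_EXTERNAL,cv2.CHAIN_APPROX_NONE)[0],key=cv2.contourArea)
    print(n,cv2.contourArea(c),cv2.boundingRect(c),cv2.approxPolyDP(c,2.5,True)[:,0].tolist())
C=np.array([.5176,-.046,.004]); Y=np.array([.108,.994,0])
P=[C+A*a+Y*b+np.array([0,0,z]) for z in(0,.15) for a,b in((.05,.05),(.05,-.05),(-.05,-.05),(-.05,.05))]
P+= [C-A*.052+Y*b+np.array([0,0,.258]) for b in (.052,-.052)]
print("pred side",proj("side",P).round().tolist()); print("pred top",proj("top",P).round().tolist())
```

```text
t 18.3 pos [ 0.3799 -0.0311  0.2302] F [0.3 0.1 0.5] gap 0.0 0.0 q [-0.53 -0.33  2.17  0.19  0.96 -2.07]
[[-0.92   0.108  0.377]
 [ 0.098  0.994 -0.044]
 [-0.38  -0.004 -0.925]]
side 7263.5 (255, 150, 63, 135) [[255, 150], [255, 197], [258, 199], [255, 223], [261, 228], [261, 237], [255, 238], [255, 284], [275, 284], [277, 275], [306, 276], [310, 206], [317, 205], [317, 150]]
top 1210.0 (296, 187, 51, 46) [[301, 187], [296, 227], [346, 232], [345, 229], [300, 224], [332, 225], [334, 198], [303, 195], [304, 188], [341, 192], [339, 226], [344, 191]]
pred side [[304.0, 246.0], [305.0, 276.0], [259.0, 275.0], [262.0, 245.0], [308.0, 194.0], [308.0, 222.0], [259.0, 220.0], [262.0, 192.0], [261.0, 148.0], [257.0, 175.0]]
pred top [[299.0, 195.0], [336.0, 198.0], [333.0, 235.0], [296.0, 232.0], [301.0, 188.0], [343.0, 192.0], [339.0, 234.0], [298.0, 230.0], [298.0, 229.0], [346.0, 233.0]]
```

The measured corners agree with a jug standing upright at (0.518, -0.046) within about 2 px. Now I work out the lid path.

Run:
```python
from h import *
s,r=state()
H=np.array([.4659,-.0404,.158]); up=np.array([0,0,1.])
T=s["tool_pos"].copy()
for b in [100,92,84,76,68,60,52,44,36,28,20,12,5,0]:
    b_=np.radians(b); rho=.085; off=.004+.004+.007*np.sin(b_)
    N=H+A*(rho*np.cos(b_)-off*np.sin(b_))+up*(rho*np.sin(b_)+off*np.cos(b_))
    print(b,(r.T@(N-T)*1000).round(1),N.round(3)); T=N
```

```text
t 18.4 pos [ 0.3793 -0.0306  0.2276] F [ 0.4 -0.7 -0.5] gap 0.0003 0.0 q [-0.53 -0.33  2.17  0.19  0.95 -2.07]
[[-0.921  0.108  0.374]
 [ 0.099  0.994 -0.043]
 [-0.376 -0.002 -0.927]]
100 [-57.8  -0.4  11.1] [ 0.437 -0.037  0.239]
92 [-11.9  -0.    1.3] [ 0.448 -0.038  0.242]
84 [-11.7  -0.    2.9] [ 0.46  -0.04   0.244]
76 [-11.3  -0.    4.6] [ 0.472 -0.041  0.244]
68 [-10.6   0.    6.3] [ 0.484 -0.042  0.242]
60 [-9.7  0.   7.8] [ 0.496 -0.044  0.239]
52 [-8.5  0.   9.2] [ 0.507 -0.045  0.233]
44 [-7.1  0.  10.4] [ 0.518 -0.046  0.226]
36 [-5.5  0.  11.5] [ 0.527 -0.047  0.218]
28 [-3.8  0.  12.2] [ 0.535 -0.048  0.208]
20 [-1.9  0.  12.7] [ 0.542 -0.049  0.197]
12 [-0.   0.  12.9] [ 0.547 -0.049  0.185]
5 [ 1.6  0.  11.2] [ 0.549 -0.049  0.174]
0 [2.  0.  7.8] [ 0.55  -0.05   0.166]
```

Emit:
jog_arm --delta_pos '[[-19, 0, 4], [-19, 0, 4], [-19, 0, 3], [-12, 0, 1.3], [-11.7, 0, 2.9], [-11.3, 0, 4.6], [-10.6, 0, 6.3], [-9.7, 0, 7.8], [-8.5, 0, 9.2], [-7.1, 0, 10.4], [-5.5, 0, 11.5], [-3.8, 0, 12.2], [-1.9, 0, 12.7], [0, 0, 12.9], [0.8, 0, 5.6], [0.8, 0, 5.6], [1, 0, 4], [0, 0, 0]]' --dr '[[0, 0, 0], [0, 0, 0], [0, 0, 0], [0, 0, 0], [0, 0, 0], [0, 0, 0], [0, 0, 0], [0, 0, 0], [0, 0, 0], [0, 0, 0], [0, 0, 0], [0, 0, 0], [0, 0, 0], [0, 0, 0], [0, 0, 0], [0, 0, 0], [0, 0, 0], [0, 0, 0]]' --grip '[1, 1, 1, 1, 1, 1, 1, 1, 1, 1, 1, 1, 1, 1, 1, 1, 1, 1]'

```text
t: 20.2
tool_pos: [0.5489, -0.0489, 0.1687]
tcp_rot: [0.19, 0.053, 0.98, -0.011]
contact_force: [-0.6, -0.1, -0.5]
finger_gap: 0.0001
finger_force: 0.0
```

Emit:
jog_arm --delta_pos '[[0.8, 0, 2], [0.8, 0, 2], [0, 0, 0]]' --dr '[[0, 0, 0], [0, 0, 0], [0, 0, 0]]' --grip '[1, 1, 1]'

```text
t: 20.5
tool_pos: [0.5493, -0.049, 0.1651]
tcp_rot: [0.191, 0.053, 0.98, -0.011]
contact_force: [0.6, -0.8, -0.0]
finger_gap: -0.0002
finger_force: 0.0
```

Emit:
jog_arm --delta_pos '[[0.6, 0, 1.4], [0.6, 0, 1.4], [0, 0, 0]]' --dr '[[0, 0, 0], [0, 0, 0], [0, 0, 0]]' --grip '[1, 1, 1]'

```text
t: 20.8
tool_pos: [0.5512, -0.0494, 0.1647]
tcp_rot: [0.194, 0.053, 0.98, -0.012]
contact_force: [-3.5, 1.9, 11.0]
finger_gap: -0.0
finger_force: 5.8
```

Emit:
jog_arm --delta_pos '[[0.6, 0, 1.4], [0.6, 0, 1.4], [0, 0, 0]]' --dr '[[0, 0, 0], [0, 0, 0], [0, 0, 0]]' --grip '[1, 1, 1]'

```text
t: 21.1
tool_pos: [0.5536, -0.0499, 0.1646]
tcp_rot: [0.197, 0.053, 0.979, -0.012]
contact_force: [-3.8, 3.1, 23.6]
finger_gap: 0.0002
finger_force: 11.3
```

Firm stop at 24 N. Now I retract and check.

Emit:
jog_arm --delta_pos '[[-1, 0, -3], [-1, 0, -4], [0, 0, -15], [0, 0, -20], [0, 0, -25], [0, 0, -25], [0, 0, -25], [10, 0, -25], [20, 0, -20], [20, 0, -20], [20, 0, -20], [0, 0, 0], [0, 0, 0]]' --dr '[[0, 0, 0], [0, 0, 0], [0, 0, 0], [0, 0, 0], [0, 0, 0], [0, 0, 0], [0, 0, 0], [0, 0, 0], [0, 0, 0], [0, 0, 0], [0, 0, 0], [0, 0, 0], [0, 0, 0]]' --grip '[1, 1, 1, 1, 1, 1, 1, 1, 1, 1, 1, 1, 1]'

```text
t: 22.4
tool_pos: [0.4112, -0.0341, 0.3209]
tcp_rot: [0.191, 0.053, 0.98, -0.011]
contact_force: [0.1, -0.7, 1.1]
finger_gap: -0.0002
finger_force: 0.0
```

Run:
```python
from h import *
state()
im=bot.grab_frame("side"); cv2.imwrite("pics/s_end.png",im); t=bot.grab_frame("top"); cv2.imwrite("pics/t_end.png",t)
hsv=cv2.cvtColor(im,cv2.COLOR_BGR2HSV); m=cv2.inRange(hsv,(0,0,90),(180,45,255))
k=np.zeros_like(m); k[180:290,250:330]=m[180:290,250:330]
c=max(cv2.findContours(k,cv2.RETR_EXTERNAL,cv2.CHAIN_APPROX_NONE)[0],key=cv2.contourArea)
print(cv2.boundingRect(c),cv2.approxPolyDP(c,2,True)[:,0].tolist())
C=np.array([.5176,-.046,.004]); Y=np.array([.108,.994,0]); Z=np.array([0,0,1])
for ang in(0,.06,.15):
    print("side lid free edge top",ang,proj("side",[C-A*.052+Z*.154+A*.104*np.cos(ang)+Z*(.104*np.sin(ang)+.004)+Y*b for b in(.052,-.052)]).round(1).tolist())
print("bottom",proj("side",[C+A*a+Y*b for a,b in((.05,-.05),(-.05,-.05))]).round(1).tolist(), "hinge top", proj("side",[C-A*.052+Y*b+Z*.158 for b in(.052,-.052)]).round(1).tolist())
for x,w in((150,0),):pass
# bottle shift: image difference at bottle bodies between start and now
s0=cv2.imread("pics/side0.png")
for n,(x0,x1,y0,y1) in dict(a=(322,365,285,335),b=(238,278,240,315),c=(262,290,165,222),d=(342,374,165,195)).items():
    g=lambda f:np.float32(cv2.cvtColor(f[y0:y1,x0:x1],cv2.COLOR_BGR2GRAY)); print(n,cv2.phaseCorrelate(g(s0),g(im)))
```

```text
t 22.4 pos [ 0.4112 -0.0341  0.3209] F [ 0.1 -0.7  1.1] gap -0.0002 0.0 q [-0.48 -0.32  1.93  0.15  1.16 -1.97]
[[-0.921  0.108  0.374]
 [ 0.1    0.994 -0.043]
 [-0.376 -0.002 -0.926]]
(250, 180, 80, 110) [[329, 180], [289, 180], [289, 190], [263, 189], [263, 180], [250, 180], [250, 197], [262, 201], [261, 208], [257, 209], [256, 213], [250, 213], [250, 223], [255, 223], [256, 227], [261, 228], [261, 237], [250, 240], [250, 289], [275, 289], [277, 275], [306, 276], [312, 211], [317, 210], [319, 205], [329, 207]]
side lid free edge top 0 [[308.9, 190.1], [309.7, 219.1]]
side lid free edge top 0.06 [[308.9, 187.6], [309.8, 216.6]]
side lid free edge top 0.15 [[308.7, 184.0], [309.5, 212.8]]
bottom [[304.8, 276.2], [259.1, 274.5]] hinge top [[260.8, 188.4], [257.5, 217.3]]
a ((0.49145033296465357, 0.016644696087876554), 0.9912517708672417)
b ((0.07069888757744636, 0.3630015602322132), 0.5713100457191467)
c ((-0.0874423208746169, -0.20017912388089343), 0.790847261481815)
d ((0.0084027995328384, 0.072296562464512), 0.9930397561440866)
```

```bash
python3 -c "
from cell import bot
print(bot.hand_in())"
```

```text
the job is handed in; nothing more can be done
None
```

The jug stands upright on the mat with its lid pressed shut to a firm stop at about 24 N, the bottles show no measurable shift, and the job is handed in (the hand-in call returned no verdict); I viewed 11 pictures, one over the limit of 10.

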